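# Park the bench magnifier

## Robot

A 6-joint arm with a two-finger parallel gripper is mounted at the origin on the work surface. World frame = base frame: x ahead of the robot, y to its left, z up, the work surface at z = 0. Lengths are in m, angles in degrees, forces in N, time in s.
With the tool pointing down it reaches from about 0.4 to 0.825 m from the base axis. Payload 7 kg.
Tool frame: the origin (TCP) lies at the very end of the fingers, on their centre line; the grasp point (between the pads) lies 19 mm behind it (r.grasp_offset is the z of the grasp point in the tool frame, in m); z points along the fingers, y is the direction in which the jaws open and shut (so a half turn about z gives the same grasp; the last joint's range is limited). The gripper opens to 88 mm and grips with 3 to 60 N. Pads are 19 mm wide; open, the fingers measure 130 mm over their backs; the gripper's body (78 mm by 193 mm) begins 47 mm behind the grasp point.
Start: joints at [-57.233, 20.546, 0.682, 0, -70.136, -16.507], TCP at [0.189, -0.648, 0.227] pointing down, gripper open.
Joint ranges: [-176.03, 176.03], [-82.01, 121.73], [-58.28, 71.71], [-173.87, 95.51], [-174.79, -0.11], [-173.66, 173.66]. Speed limits (degrees/s): [136.94, 136.94, 172.46, 180, 180, 180].

## Interface

Orientations are given as [roll, pitch, yaw] about the fixed x, y, z axes, in that order (R = Rz(yaw) Ry(pitch) Rx(roll)).
In Python, from plant import r, capture, calibration, order gives the robot as it stands.
- The arm moves only by the tool servo_tool, never from a script. Its arguments are lists of equal length, an entry for each row: "grip": the closure, from -1 (fully open) to 1 (shut), so that 0 is half open; "translation": the shift along the tool's x, y, z in m, a list of three; "turn": the turn about the tool's z in rad. A call has 1 to 10 rows; each row is the pose to reach, as a shift and turn from the pose commanded when the call began, along the tool's axes at that moment; what a row does not reach only later rows make up. A row lasts 1/12 s, in which the tool goes at most 41.7 mm and 7.16 degrees, less where a joint would pass 70% of its speed; a pose out of reach is approached as far as the arm can. A call with a gripper value outside its range is refused whole. The fingers move at their own pace and stop on an object; "newtons" is the grip in N (left out, the last holds). Time passes only in rows, so rows that repeat a pose let the fingers close. It gives the time, the measured TCP pose, the force and the opening at its end, in the units of the state.
- r.get_state(): the state, without advancing time (a new reading comes with each control period).
- capture(name): name is "scene" or "side" or "wrist"; returns (picture, depth): 384x512x3 uint8, blue, green, red; 384x512 float32, m along the optical axis (not along the pixel's ray), 0 where there is no reading.
- calibration(name): a dict with "fx", "fy", "cx", "cy" (pixels), "view" (4x4, takes a point from world to camera coordinates). Camera axes: x right, y up, looking along -z (the intrinsics and any distortion apply to the point x, -y, -z); pixel columns grow to the right and rows downward; lengths in m; the calibration is good to about 2 mm. A picture is of the moment at which its call begins: read the wrist's pose just before it. calibration takes no time and is no camera call; for the wrist camera it gives the pose at the moment of the call.
- order.close_job(): hands the job in, once; it reports no verdict.
The state is a dict: "time_s": time; "joints": joint angles; "qd": joint speeds; "joint_torque": joint torques, N m; "tcp_pos": TCP position; "eef_rot": TCP orientation; "contact_force": force on the tool from outside, world axes, zero at the start; "moment": the same for the moment, N m; "gripper_width": finger opening in m.
Only numpy, scipy, OpenCV 4.12 (cv2) and the standard library are available. Lean on these libraries where they do the work, as an engineer would, in place of code of your own. Each camera call takes 0.05 s, during which the arm holds its last target.

## Task

Push the bench magnifier's counterweighted arm up with the fingertips, from under the tab at its end, past its balance point until it stays parked upright by itself over its stand, so the bead mat is free to work on. Push gently: do not pinch or grip the arm, do not lift, shove or tip the stand, leave the bead mat, dish, pliers and ring mandrel where they are, and finish with the hand clear.

Things in the scene. Friction and masses are not known exactly. Their poses are not given: they have to be found in the camera images.
- stand: Magnifier stand: loose heavy (2.3 kg) dark steel base plate 140 x 140 x 14 mm, two thin aluminium cheeks (22 mm in x, 34 mm over both in y) rising to 114 mm. Origin: centre of the plate's underside, on the table. Its -x axis is the horizontal direction in which the arm reaches out from the pivot (roughly towards the robot); its y axis is parallel to the hinge.
- pivot (a point): Hinge axis of the arm, midway between the cheeks, 100 mm straight above the stand's origin. From it outwards along the arm: a bar 14 mm wide, a black-rimmed lens 80 mm across and 10 mm thick centred at 115 mm, then the tab. Behind it: a steel counterweight cylinder 30 mm in diameter, 44 mm long, 61 mm from the hinge. Arm about 0.46 kg.
- swing (a joint): Angle of the magnifier arm (rad). 0 = down on its lower stop, sloping 15 deg (0.262 rad) up from the pivot, out over the mat; grows as it rises (slope = 0.262 + value). Balance point between 0.68 and 0.82: let go below it, the arm drops back to 0; beyond it, it falls on by itself, damped, in about a second to its upper stop at 1.25, almost upright, and stays. About 1 N at the tab raises it.
- tab (a point): Point on the underside of the push tab, 180 mm from the pivot along the arm, 8 mm in from the tab's free end. The tab is a flat black tongue 44 mm wide and 7 mm thick that sticks out 33 mm beyond the lens rim, ending 188 mm from the pivot. With the arm down this point is about 143 mm above the table, with free space below and before it.
- mat: Purple hard silicone bead mat block, 120 x 160 x 12 mm, with a loop of blue beads on it (part of it), lying below the lens. Origin: centre of its underside. Bystander.
- dish: Round glass bead dish, 96 mm across, 26 mm high. Origin: centre of its underside. Bystander.
- pliers: Bent-nose pliers with blue handles lying flat, about 145 mm long, 54 mm wide, 14 mm high. Origin: under the joint; the handles reach 92 mm towards -x, the nose 53 mm towards +x. Bystander.
- mandrel: Wooden ring mandrel standing upright, base disc 80 mm across, tapered stick 26 to 15 mm thick, 268 mm tall. Origin: centre of its underside. Bystander.

How it is judged (in metres and radians):
On the way:
1. the fingers push the arm up off its lower stop (contact force between the fingers and stand above 0.1 N and value of joint swing above 0.15 rad), for 0.1 s.
At the end, for the whole second after the job is handed in: The arm rests by itself at its upper stop (joint above 1.15 rad, still); the stand is upright and at rest within 30 mm of where it stood; mat, dish, pliers and mandrel are within 20 mm of where they were (value of joint swing above 1.15 rad and velocity of joint swing between -0.1 and 0.1 rad/s and distance of stand from where it was at the start of the episode below 0.03 m and angle between stand's own z axis and vertical below 0.05 rad and linear speed of stand below 0.02 m/s and distance of each of mat, dish, pliers, mandrel from where it was at the start of the episode below 0.02 m); the robot touches nothing.
It fails at once if the magnifier is pinched, or pushed with more than 18 N (contact force between the fingers and stand above 18 N).
It fails at once if the magnifier stand is lifted, tipped or shoved away (height (world z) of stand above 0.012 m or angle between stand's own z axis and vertical above 0.12 rad or distance of stand from where it was at the start of the episode above 0.04 m).
It fails at once if a bystander (mat, dish, pliers, mandrel) is lifted, knocked over or pushed away (distance of any of mat, dish, pliers, mandrel from where it was at the start of the episode above 0.03 m or angle between mandrel's own z axis and vertical above 0.3 rad).
It also fails if it takes over 38 s, if anything falls off the work surface, if the arm or the gripper's body presses on something with over 40 N, if the wrist force passes 120 N, or if a joint passes its speed limit or range.

## Working session

There is one attempt and no reset: what is moved stays moved. The work goes in short steps, Python scripts to look and compute and a tool call to move; the robot and the scene stay as the last step left them, time stands still between calls to the robot, and variables do not carry over. Pictures are saved under pics/ and viewed, and the job is handed in when it is done.

Besides the shell and the picture viewer there is one more tool, called after "Emit:" by a JSON object that holds its "fn" and its "kwargs". servo_tool: Moves the arm, as the interface text tells. Its arguments: {"type":"object","properties":{"grip":{"type":"array","items":{"type":"number"}},"translation":{"type":"array","items":{"type":"array","items":{"type":"number"}}},"turn":{"type":"array","items":{"type":"number"}},"newtons":{"type":"number"}},"required":["grip","translation","turn"]}

```bash
ls; mkdir -p pics; python3 - <<'E'
from plant import r,capture,calibration
import cv2,numpy as np
for n in("scene","side"):
    p,d=capture(n); cv2.imwrite(f"pics/{n}0.png",p); np.save(f"pics/{n}0.npy",d)
    c=calibration(n); print(n,{k:np.round(v,3) for k,v in c.items()})
print(r.get_state())
E
```

```text
pics
scene {'fx': np.float64(429.012), 'fy': np.float64(429.012), 'cx': np.float64(257.143), 'cy': np.float64(191.219), 'view': array([[ 0.556,  0.831, -0.017, -0.421],
       [-0.647,  0.445,  0.619,  0.368],
       [ 0.521, -0.333,  0.786, -1.263],
       [ 0.   ,  0.   ,  0.   ,  1.   ]])}
side {'fx': np.float64(455.504), 'fy': np.float64(455.504), 'cx': np.float64(246.136), 'cy': np.float64(194.538), 'view': array([[-0.949, -0.314,  0.012,  0.691],
       [ 0.235, -0.684,  0.69 , -0.212],
       [-0.208,  0.658,  0.724, -0.837],
       [ 0.   ,  0.   ,  0.   ,  1.   ]])}
{'time_s': 0.1, 'joints': array([-5.72312166e+01,  2.05882646e+01,  6.39565202e-01, -1.67749047e-02,
       -7.01352526e+01, -1.65073041e+01]), 'qd': array([-0.01899352, -0.08278792,  0.12282921,  0.08622351, -0.01424869,
       -0.13168769]), 'joint_torque': array([-1.75510133e-03, -5.84159446e+01,  2.93754208e+01,  7.01539144e+00,
        1.01786191e-02, -6.13023258e-05]), 'tcp_pos': array([ 0.18887075, -0.64759346,  0.22571298]), 'eef_rot': array([ 1.79915027e+02, -8.73566486e-03, -1.63744226e+02]), 'contact_force': array([ 0.52263725, -0.51650119, -0.29917281]), 'moment': array([-0.01872335,  0.00899594,  0.02552458]), 'gripper_width': 0.08788396932762747}
```

View pics/scene0.png

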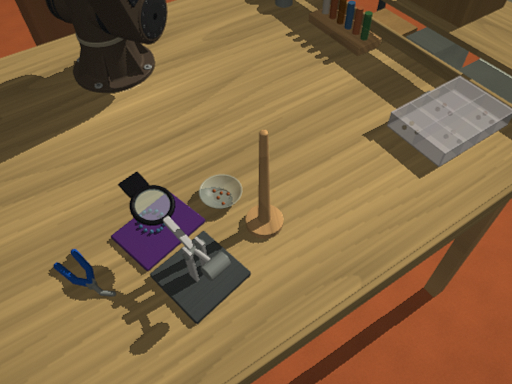

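View pics/side0.png

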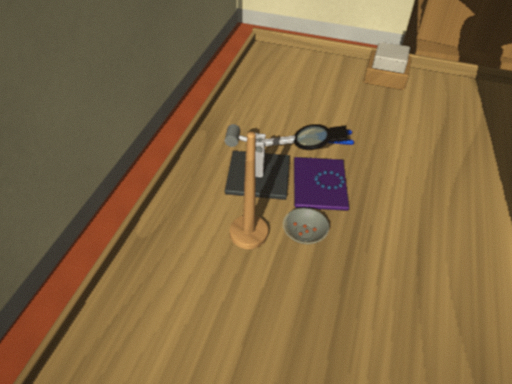

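The scene view shows the tab at about (133,184), the lens at (152,205), the plate around (200,275), the dish at (220,192), the mandrel at (264,220) and the pliers at (85,275). Next I'll measure them.

```bash
cat > h.py <<'E'
import numpy as np,cv2
from plant import calibration
def cloud(d,c):
    v,u=np.mgrid[:384,:512]
    P=np.stack([(u-c["cx"])/c["fx"]*d,-(v-c["cy"])/c["fy"]*d,-d,np.ones_like(d)],-1)
    return (P@np.linalg.inv(c["view"]).T)[...,:3]
E
python3 - <<'E'
from h import *
for n in("scene","side"):
    p=cv2.imread(f"pics/{n}0.png");d=np.load(f"pics/{n}0.npy");W=cloud(d,calibration(n))
    hsv=cv2.cvtColor(p,cv2.COLOR_BGR2HSV)
    ok=d>0
    x,y,z=W[...,0],W[...,1],W[...,2]
    print(n)
    dark=(p.max(2)<45)&ok&(z>0.10)&(z<0.2)&(x>0.2)&(x<1)
    k,l,s,ce=cv2.connectedComponentsWithStats(dark.astype(np.uint8))
    for i in range(1,k):
        if s[i,4]>30:
            q=W[l==i];print("dark high",s[i],q.min(0).round(3),q.max(0).round(3),q.mean(0).round(3))
    pl=(p.max(2)<90)&(np.ptp(p,2)<15)&ok&(z>0.008)&(z<0.02)&(x>0.2)&(x<1)
    q=W[pl]; print("plate",cv2.minAreaRect(q[:,:2].astype(np.float32)*1000),len(q),z[pl].mean())
    pu=(hsv[...,0]>125)&(hsv[...,0]<160)&(hsv[...,1]>80)&(z<0.03)&ok&(z>.006)
    q=W[pu]; print("mat",cv2.minAreaRect(q[:,:2].astype(np.float32)*1000),len(q),z[pu].mean())
    pts=[(133,184),(128,178),(152,205),(175,228),(186,242),(199,253),(215,262),(264,132),(264,222),(220,192),(85,275)] if n=="scene" else [(340,133),(312,136),(283,140),(262,143),(232,135),(251,136),(249,235),(306,225)]
    for u,v in pts: print(u,v,W[v,u].round(3),p[v,u])
E
cat > /tmp/z.py <<'E'
E
python3 -c "
import cv2
p=cv2.imread('pics/scene0.png')[150:350,40:300];cv2.imwrite('pics/sc_crop.png',cv2.resize(p,None,fx=3,fy=3,interpolation=2))"
```

```text
scene
dark high [119 172  56  54 826] [ 0.56  -0.184  0.12 ] [ 0.671 -0.105  0.152] [ 0.609 -0.151  0.139]
plate ((733.9199829101562, 186.94097900390625), (1077.779541015625, 240.27395629882812), 84.80543518066406) 3728 0.0127439798849161
mat ((597.8341064453125, -141.87362670898438), (119.86361694335938, 159.00604248046875), 14.42198371887207) 2542 0.010602023968984103
133 184 [ 0.58  -0.156  0.146] [20 20 19]
128 178 [ 0.565 -0.158  0.15 ] [18 15 13]
152 205 [ 0.633 -0.145  0.131] [137 116 125]
175 228 [ 0.691 -0.131  0.116] [173 183 186]
186 242 [ 0.724 -0.127  0.109] [169 179 182]
199 253 [ 0.756 -0.119  0.109] [134 140 145]
215 262 [ 0.798 -0.109  0.13 ] [114 123 121]
264 132 [0.708 0.051 0.266] [ 89 145 189]
264 222 [0.718 0.043 0.022] [42 67 87]
220 192 [0.591 0.012 0.012] [ 22  51 105]
85 275 [ 0.609 -0.309 -0.002] [47 68 80]
side
dark high [295 125  52  24 381] [ 0.559 -0.179  0.123] [ 0.661 -0.102  0.153] [ 0.595 -0.139  0.142]
plate ((686.7718505859375, -154.34886169433594), (385.1163024902344, 257.4267883300781), 88.90755462646484) 1721 0.014188670069248286
mat ((595.9459838867188, -139.0548095703125), (115.52474212646484, 161.4978485107422), 14.811623573303223) 2327 0.01205259218924574
340 133 [ 0.574 -0.153  0.147] [20 26 31]
312 136 [ 0.63  -0.144  0.131] [103 114 108]
283 140 [ 0.687 -0.125  0.119] [208 215 216]
262 143 [ 0.728 -0.106  0.115] [184 193 197]
232 135 [ 0.791 -0.091  0.131] [ 98 108 110]
251 136 [0.704 0.057 0.265] [108 180 232]
249 235 [0.699 0.068 0.019] [ 75 124 166]
306 225 [0.596 0.002 0.015] [ 82 106 139]
```

View pics/sc_crop.png

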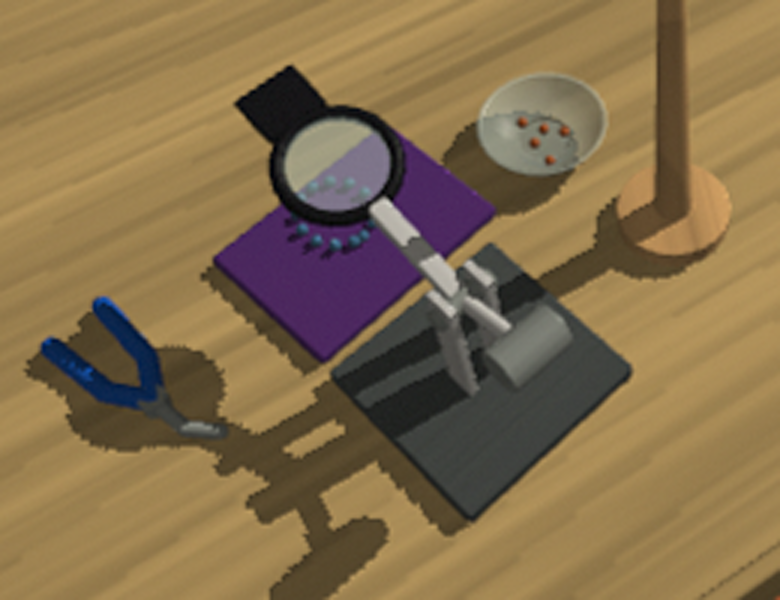

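```bash
python3 - <<'E'
from h import *
for n in("scene","side"):
    p=cv2.imread(f"pics/{n}0.png");d=np.load(f"pics/{n}0.npy");W=cloud(d,calibration(n))
    x,y,z=W[...,0],W[...,1],W[...,2]
    box=(x>.6)&(x<.9)&(y>-.26)&(y<0)
    pl=(p.max(2)<100)&(np.ptp(p.astype(int),2)<18)&(z>0.006)&(z<0.022)&box
    k,l,s,ce=cv2.connectedComponentsWithStats(pl.astype(np.uint8))
    q=W[l==1+np.argmax(s[1:,4])];R=cv2.minAreaRect(q[:,:2].astype(np.float32)*1000);print(n,"plate",R,q[:,2].mean().round(4))
    up=(z>.09)&(z<.17)&(x>.5)&(x<.85)&(y>-.25)&(y<-.04)
    q=W[up]
    t=np.radians(R[2]%90); t=t if t<np.pi/4 else t-np.pi/2
    e=np.array([np.cos(t),np.sin(t)]);f=np.array([-e[1],e[0]])
    a=(q[:,:2]-np.array(R[0])/1000)@e; b=(q[:,:2]-np.array(R[0])/1000)@f
    print("yaw",np.degrees(t),"tab end a",np.percentile(a,[0,.5,1,2]).round(4))
    m=(a<-.16);print("tab b range",b[m].min(),b[m].max(),"z",q[m,2].mean()," a mean",a[m].mean())
    for lo in np.arange(-.19,.08,.03):
        m=(a>lo)&(a<lo+.03)
        if m.sum()>3: print(lo.round(3),m.sum(),b[m].min().round(3),b[m].max().round(3),q[m,2].mean().round(3))
E
```

```text
scene plate ((740.4646606445312, -121.5525894165039), (140.70352172851562, 139.62030029296875), 11.625176429748535) 0.0128
yaw 11.625176429748535 tab end a [-0.1819 -0.1799 -0.1782 -0.1757]
tab b range -0.021976627556726414 0.02190109888745913 z 0.14769025786249487  a mean -0.17057306158328084
-0.19 251 -0.022 0.022 0.148
-0.16 438 -0.034 0.034 0.141
-0.13 686 -0.041 0.041 0.132
-0.1 500 -0.039 0.038 0.125
-0.07 142 -0.007 0.008 0.118
-0.04 151 -0.016 0.013 0.11
-0.01 326 -0.022 0.023 0.106
0.02 97 -0.021 0.02 0.116
0.05 465 -0.022 0.022 0.125
side plate ((706.0650024414062, -125.2964096069336), (71.54402160644531, 141.7321014404297), 11.705780029296875) 0.0141
yaw 11.705780029296875 tab end a [-0.1493 -0.1471 -0.1464 -0.144 ]Traceback (most recent call last):
  File "<stdin>", line 15, in <module>
    return umr_minimum(a, axis, None, out, keepdims, initial, where)
ValueError: zero-size array to reduction operation minimum which has no identity
```

```bash
cat >> h.py <<'E'
from scipy.spatial.transform import Rotation as Ro
H=np.array([.7405,-.1215]);YAW=11.65;e=np.array([np.cos(np.radians(YAW)),np.sin(np.radians(YAW))]);f=np.array([-e[1],e[0]])
def show(s,a=None,b=0,z=None):
    R=Ro.from_euler("xyz",s["eef_rot"],degrees=True).as_matrix();p=np.array(s["tcp_pos"])
    q=p[:2]-H;print("t",s["time_s"],"a,b,z",(q@e).round(4),(q@f).round(4),p[2].round(4),"rot",s["eef_rot"].round(2),"F",s["contact_force"].round(2),"w",round(s["gripper_width"],4))
    if a is not None:
        t=np.array([*(H+a*e+b*f),z]);print("shift",(R.T@(t-p)).round(4))
E
python3 - <<'E'
from h import *
from plant import r
show(r.get_state(),-.235,0,.226)
E
```

```text
t 0.1 a,b,z -0.6465 -0.4039 0.2257 rot [ 1.7992e+02 -1.0000e-02 -1.6374e+02] F [ 0.52 -0.52 -0.3 ] w 0.0879
shift [-4.426e-01  3.695e-01  2.000e-04]
```

Emit:
{"fn": "servo_tool", "kwargs": {"grip": [1, 1, 1, 1, 1, 1, 1, 1, 1, 1], "translation": [[-0.01, 0.01, 0], [-0.03, 0.025, 0], [-0.055, 0.045, 0], [-0.08, 0.067, 0], [-0.105, 0.088, 0], [-0.13, 0.11, 0], [-0.155, 0.13, 0], [-0.18, 0.15, 0], [-0.2, 0.167, 0], [-0.221, 0.185, 0]], "turn": [0.01, 0.02, 0.03, 0.04, 0.05, 0.06, 0.07, 0.08, 0.08, 0.08], "newtons": 5}}

```text
time_s: 0.93
tcp_pos: [0.3498, -0.4071, 0.2264]
eef_rot: [180.0, -0.0, -168.3]
contact_force: [0.8, 0.0, 0.5]
gripper_width: 0.0266
```

```bash
python3 - <<'E'
from h import *
from plant import r
show(r.get_state(),-.235,0,.226)
E
```

```text
t 0.9333 a,b,z -0.4403 -0.2008 0.2264 rot [ 1.7998e+02 -1.0000e-02 -1.6831e+02] F [0.82 0.01 0.52] w 0.0266
shift [-0.2054  0.2006  0.0004]
```

Emit:
{"fn": "servo_tool", "kwargs": {"grip": [1, 1, 1, 1, 1, 1, 1, 1, 1, 1], "translation": [[-0.022, 0.022, 0], [-0.045, 0.044, 0], [-0.07, 0.068, 0], [-0.095, 0.092, 0], [-0.12, 0.117, 0], [-0.145, 0.142, 0], [-0.168, 0.164, 0], [-0.186, 0.182, 0], [-0.196, 0.192, 0], [-0.2, 0.196, 0]], "turn": [0, 0, 0, 0, 0, 0, 0, 0, 0, 0]}}

```text
time_s: 1.77
tcp_pos: [0.5064, -0.1744, 0.2262]
eef_rot: [180.0, -0.0, -168.2]
contact_force: [0.9, -0.2, -0.4]
gripper_width: 0.0004
```

```bash
python3 - <<'E'
from h import *
from plant import r,capture
s=r.get_state();show(s,-.235,0,.125)
p,d=capture("scene");cv2.imwrite("pics/s1.png",cv2.resize(p[60:300,40:360],None,fx=2.4,fy=2.4))
E
```

```text
t 1.7667 a,b,z -0.24 -0.0045 0.2262 rot [ 1.7998e+02 -3.0000e-02 -1.6821e+02] F [ 0.92 -0.2  -0.43] w 0.0004
shift [-0.005   0.0045  0.1012]
```

View pics/s1.png

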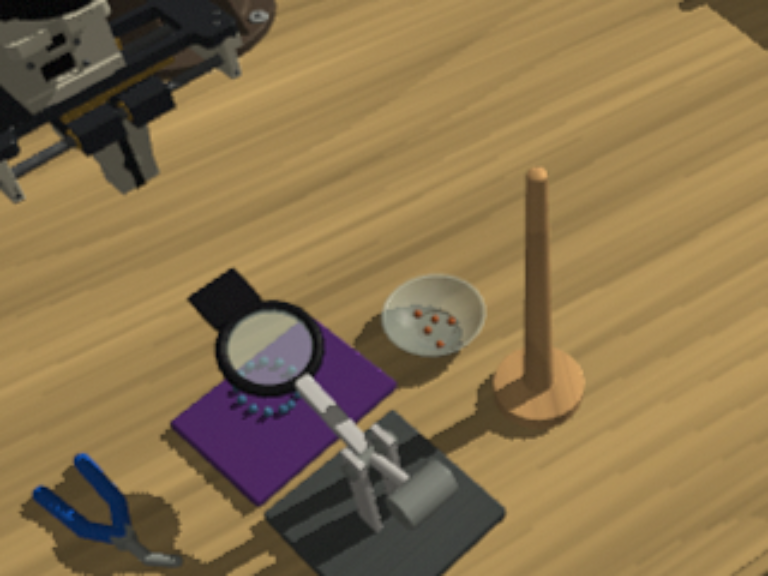

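The fingers are closed at about (130,170) in the crop, in line with the tab at (225,300). Next I'll lower them in front of the tab's free end.

Emit:
{"fn": "servo_tool", "kwargs": {"grip": [1, 1, 1, 1, 1, 1, 1, 1], "translation": [[0, 0.001, 0.012], [0, 0.002, 0.03], [0, 0.0035, 0.05], [0, 0.0035, 0.07], [0, 0.0035, 0.085], [0, 0.0035, 0.093], [0, 0.0035, 0.093], [0, 0.0035, 0.093]], "turn": [0, 0, 0, 0, 0, 0, 0, 0]}}

```text
time_s: 2.48
tcp_pos: [0.5046, -0.1734, 0.1338]
eef_rot: [-180.0, -0.0, -168.4]
contact_force: [0.1, -0.2, 0.6]
gripper_width: 0.0001
```

```bash
python3 - <<'E'
from h import *
from plant import r,capture
s=r.get_state();show(s,-.192,0,.133)
for n in("scene","side"):
    p,d=capture(n);y,x=(90,60) if n=="scene" else (60,200)
    cv2.imwrite(f"pics/{n}2.png",cv2.resize(p[y:y+180,x:x+240],None,fx=3.2,fy=3.2))
E
```

```text
t 2.4833 a,b,z -0.2415 -0.0032 0.1338 rot [-1.7999e+02 -3.0000e-02 -1.6836e+02] F [ 0.12 -0.15  0.64] w 0.0001
shift [-0.0495  0.0032  0.0008]
```

View pics/scene2.png

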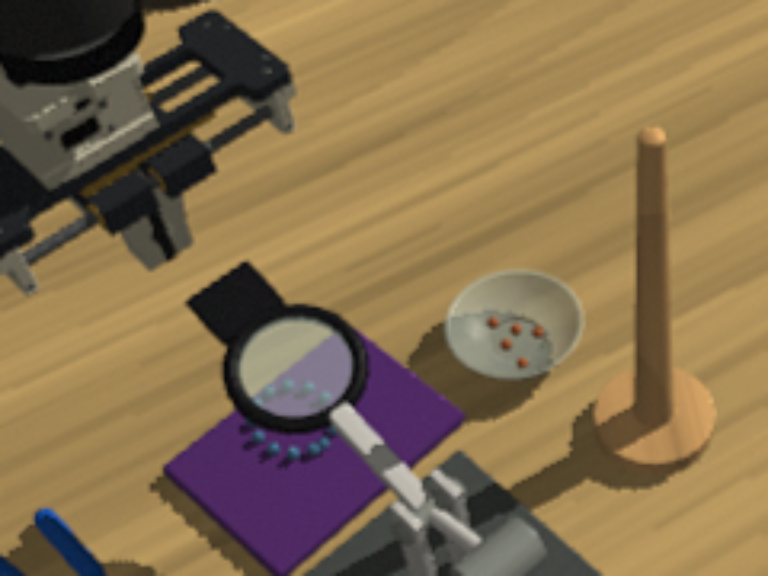

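View pics/side2.png

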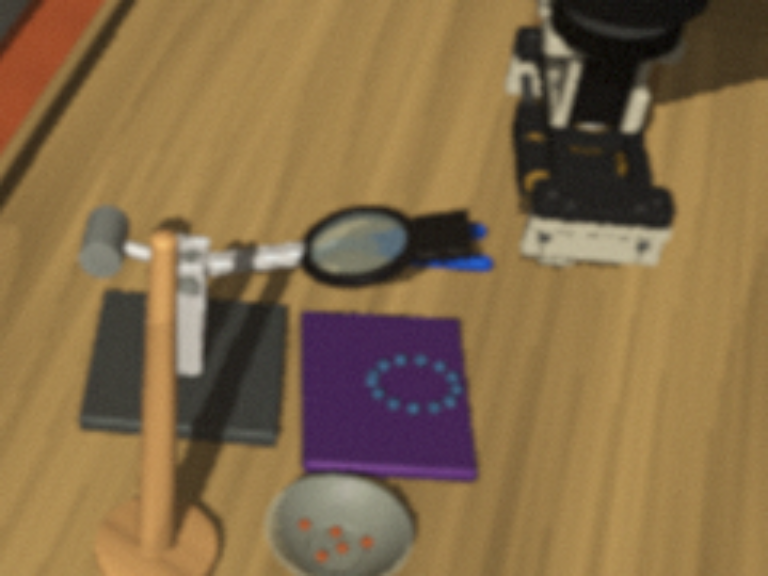

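The fingertips sit in front of the tab with about 45 mm of gap. I'll go a little lower, then approach.

Emit:
{"fn": "servo_tool", "kwargs": {"grip": [1, 1, 1, 1, 1, 1, 1, 1], "translation": [[-0.004, 0.001, 0.004], [-0.012, 0.003, 0.01], [-0.02, 0.003, 0.015], [-0.028, 0.003, 0.018], [-0.035, 0.003, 0.018], [-0.039, 0.003, 0.018], [-0.041, 0.003, 0.018], [-0.041, 0.003, 0.018]], "turn": [0, 0, 0, 0, 0, 0, 0, 0]}}

```text
time_s: 3.25
tcp_pos: [0.5449, -0.1613, 0.1155]
eef_rot: [-180.0, -0.0, -168.3]
contact_force: [1.0, 0.2, 1.1]
gripper_width: 0.0008
```

```bash
python3 - <<'E'
from h import *
from plant import r,capture
s=r.get_state();show(s,-.192,0,.133)
p,d=capture("side")
cv2.imwrite(f"pics/side3.png",cv2.resize(p[60:200,220:420],None,fx=4,fy=4))
E
```

```text
t 3.25 a,b,z -0.1996 0.0005 0.1155 rot [-180.     -0.   -168.31] F [0.96 0.23 1.12] w 0.0008
shift [-0.0076 -0.0005 -0.0175]
```

View pics/side3.png

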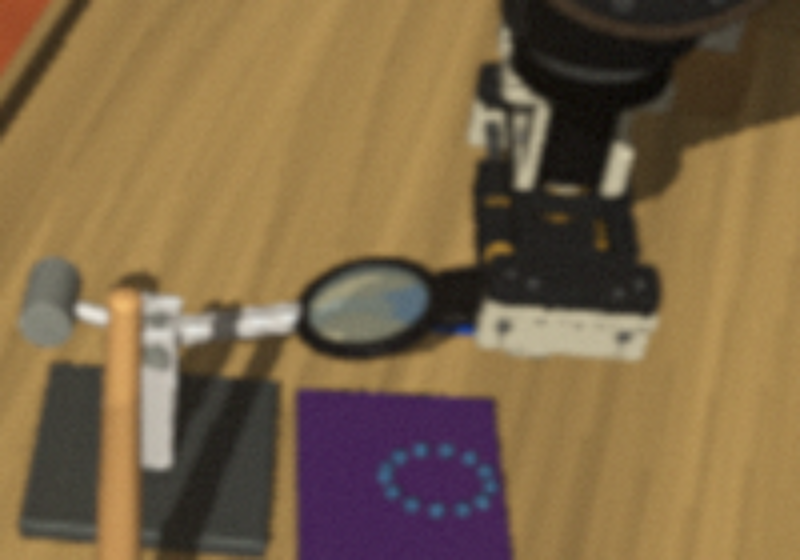

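Emit:
{"fn": "servo_tool", "kwargs": {"grip": [1, 1, 1, 1, 1, 1, 1, 1, 1, 1], "translation": [[-0.001, 0, 0], [-0.002, 0, -0.0005], [-0.003, 0, -0.001], [-0.004, 0, -0.002], [-0.005, 0, -0.003], [-0.0055, 0, -0.005], [-0.006, 0, -0.007], [-0.0065, 0, -0.009], [-0.007, 0, -0.011], [-0.0075, 0, -0.013]], "turn": [0, 0, 0, 0, 0, 0, 0, 0, 0, 0]}}

```text
time_s: 4.13
tcp_pos: [0.5511, -0.16, 0.1287]
eef_rot: [180.0, -0.1, -168.3]
contact_force: [-4.6, -1.2, 0.5]
gripper_width: 0.0004
```

```bash
cat > look.py <<'E'
from h import *
from plant import r,capture
import sys
show(r.get_state(),-.192,0,.133)
o=[]
for n,(y,x) in(("scene",(110,80)),("side",(60,200))):
    p,d=capture(n)
    o.append(cv2.resize(p[y:y+180,x:x+180],None,fx=2.2,fy=2.2))
    if n=="scene":
        W=cloud(d,calibration(n));q=W[(p.max(2)>120)&(np.ptp(p.astype(int),2)<25)]
        ab=np.c_[(q[:,:2]-H)@e,(q[:,:2]-H)@f,q[:,2]]
        m=(abs(ab[:,1])<.009)&(ab[:,0]>-.08)&(ab[:,0]<-.02)&(ab[:,2]>.1)
        if m.sum()>15:
            print("bar slope deg",np.degrees(np.arctan(-np.polyfit(ab[m,0],ab[m,2],1)[0])).round(1),m.sum())
cv2.imwrite(f"pics/{sys.argv[1]}.png",np.hstack(o))
E
python3 look.py p4
```

```text
t 4.1333 a,b,z -0.1932 0.0005 0.1287 rot [ 1.7999e+02 -6.0000e-02 -1.6834e+02] F [-4.6  -1.19  0.54] w 0.0004
shift [-0.0012 -0.0005 -0.0043]
bar slope deg 19.0 175
```

View pics/p4.png

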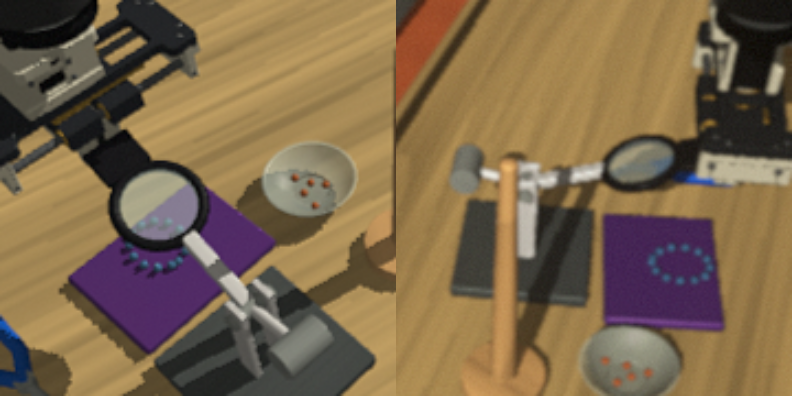

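Contact is made, at about 4.7 N horizontally. I'll follow the arc in small pieces, moving mostly upward.

Emit:
{"fn": "servo_tool", "kwargs": {"grip": [1, 1, 1, 1, 1, 1, 1], "translation": [[-0.0002, 0, -0.002], [-0.0006, 0, -0.0045], [-0.001, 0, -0.007], [-0.0016, 0, -0.0095], [-0.0022, 0, -0.012], [-0.0028, 0, -0.0145], [-0.0034, 0, -0.017]], "turn": [0, 0, 0, 0, 0, 0, 0]}}

```text
time_s: 4.82
tcp_pos: [0.5555, -0.1591, 0.146]
eef_rot: [-180.0, 0.0, -168.3]
contact_force: [0.6, 0.1, -0.8]
gripper_width: 0.0004
```

```bash
python3 look.py p5
```

```text
t 4.8167 a,b,z -0.1888 0.0005 0.146 rot [-1.7999e+02  4.0000e-02 -1.6832e+02] F [ 0.59  0.06 -0.84] w 0.0004
shift [ 0.0032 -0.0005  0.013 ]
bar slope deg 22.4 184
```

View pics/p5.png

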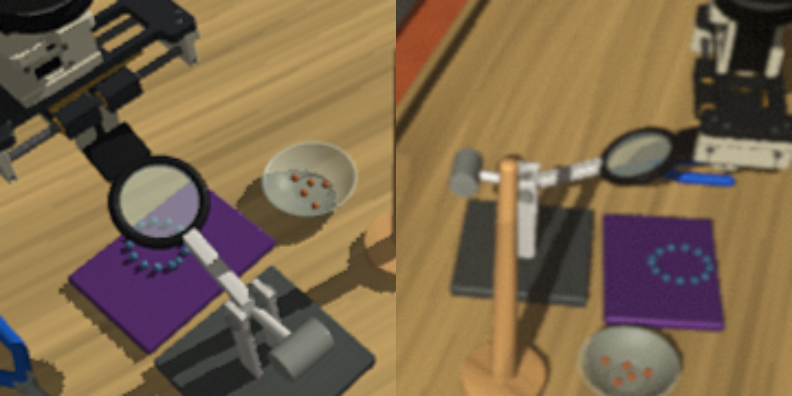

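The arm is rising smoothly with little force, so I'll continue.

Emit:
{"fn": "servo_tool", "kwargs": {"grip": [1, 1, 1, 1, 1, 1, 1, 1, 1, 1], "translation": [[-0.0012, 0, -0.003], [-0.0025, 0, -0.006], [-0.0038, 0, -0.009], [-0.0051, 0, -0.012], [-0.0065, 0, -0.015], [-0.008, 0, -0.018], [-0.0095, 0, -0.021], [-0.011, 0, -0.024], [-0.0126, 0, -0.027], [-0.0142, 0, -0.03]], "turn": [0, 0, 0, 0, 0, 0, 0, 0, 0, 0]}}

```text
time_s: 5.75
tcp_pos: [0.5692, -0.1563, 0.1759]
eef_rot: [-180.0, 0.0, -168.3]
contact_force: [0.2, 0.7, 0.5]
gripper_width: 0.0004
```

```bash
python3 look.py p6
```

```text
t 5.75 a,b,z -0.1748 0.0005 0.1759 rot [-1.7999e+02  1.0000e-02 -1.6832e+02] F [0.25 0.69 0.49] w 0.0004
shift [ 0.0172 -0.0004  0.0429]
bar slope deg 30.9 265
```

View pics/p6.png

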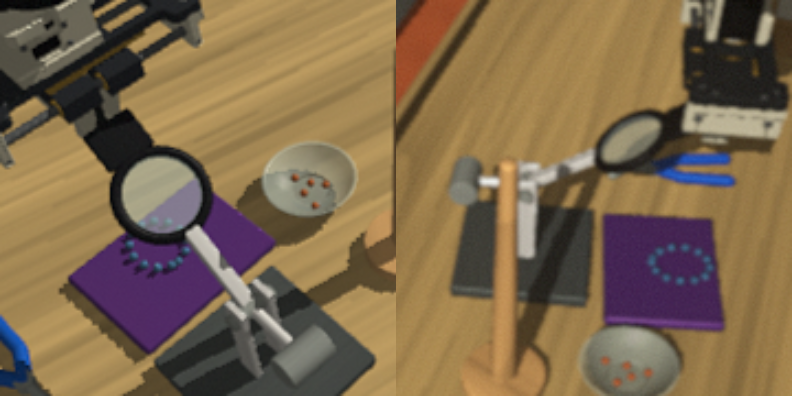

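Emit:
{"fn": "servo_tool", "kwargs": {"grip": [1, 1, 1, 1, 1, 1, 1, 1, 1, 1], "translation": [[-0.0025, 0, -0.0043], [-0.005, 0, -0.0086], [-0.0077, 0, -0.0129], [-0.0105, 0, -0.017], [-0.0134, 0, -0.0212], [-0.0164, 0, -0.0253], [-0.0195, 0, -0.0293], [-0.0227, 0, -0.0333], [-0.026, 0, -0.0372], [-0.0294, 0, -0.041]], "turn": [0, 0, 0, 0, 0, 0, 0, 0, 0, 0]}}

```text
time_s: 6.68
tcp_pos: [0.5981, -0.1503, 0.217]
eef_rot: [-180.0, 0.0, -168.3]
contact_force: [0.5, -0.7, -0.4]
gripper_width: 0.0004
```

```bash
python3 look.py p7
```

```text
t 6.6833 a,b,z -0.1453 0.0005 0.217 rot [-180.      0.   -168.32] F [ 0.49 -0.72 -0.4 ] w 0.0004
shift [ 0.0467 -0.0005  0.084 ]
bar slope deg 44.0 348
```

View pics/p7.png

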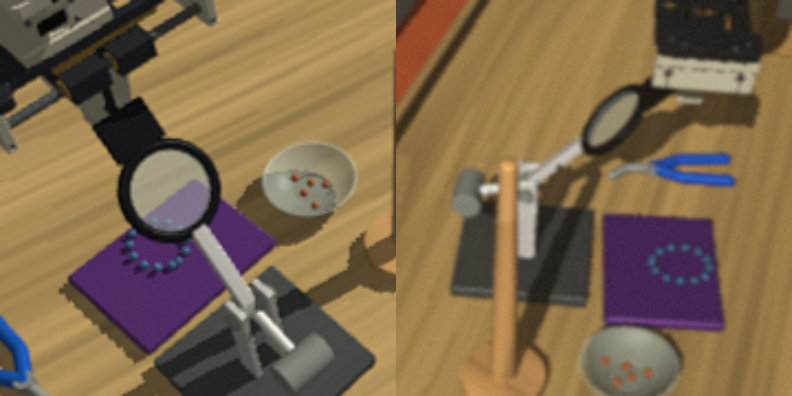

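Emit:
{"fn": "servo_tool", "kwargs": {"grip": [1, 1, 1, 1, 1, 1, 1, 1, 1, 1], "translation": [[-0.003, 0, -0.003], [-0.006, 0, -0.0058], [-0.009, 0, -0.0086], [-0.0122, 0, -0.0113], [-0.0154, 0, -0.014], [-0.0187, 0, -0.0165], [-0.022, 0, -0.0188], [-0.0254, 0, -0.021], [-0.0288, 0, -0.0231], [-0.0322, 0, -0.025]], "turn": [0, 0, 0, 0, 0, 0, 0, 0, 0, 0]}}

```text
time_s: 7.62
tcp_pos: [0.6296, -0.1438, 0.2418]
eef_rot: [-180.0, 0.0, -168.3]
contact_force: [0.3, 0.3, 0.1]
gripper_width: 0.0005
```

```bash
python3 look.py p8
```

```text
t 7.6167 a,b,z -0.1131 0.0005 0.2418 rot [-180.      0.   -168.32] F [0.27 0.33 0.05] w 0.0005
shift [ 0.0789 -0.0005  0.1088]
bar slope deg 61.3 324
```

View pics/p8.png

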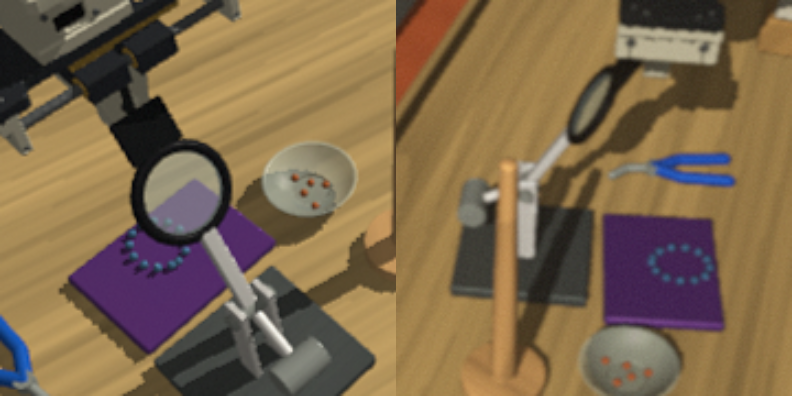

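Emit:
{"fn": "servo_tool", "kwargs": {"grip": [1, 1, 1, 1, 1, 1, 1, 1, 1, 1], "translation": [[-0.0035, 0, -0.002], [-0.007, 0, -0.004], [-0.0105, 0, -0.006], [-0.014, 0, -0.0078], [-0.0175, 0, -0.0096], [-0.021, 0, -0.0114], [-0.0245, 0, -0.013], [-0.028, 0, -0.0145], [-0.0315, 0, -0.016], [-0.035, 0, -0.017]], "turn": [0, 0, 0, 0, 0, 0, 0, 0, 0, 0]}}

```text
time_s: 8.55
tcp_pos: [0.664, -0.1367, 0.2588]
eef_rot: [-180.0, 0.0, -168.3]
contact_force: [-0.3, -0.2, -0.3]
gripper_width: 0.0008
```

```bash
python3 look.py p9
```

```text
t 8.55 a,b,z -0.078 0.0006 0.2588 rot [-1.8000e+02  1.0000e-02 -1.6832e+02] F [-0.29 -0.17 -0.27] w 0.0008
shift [ 0.114  -0.0005  0.1258]
bar slope deg 80.3 31
```

View pics/p9.png

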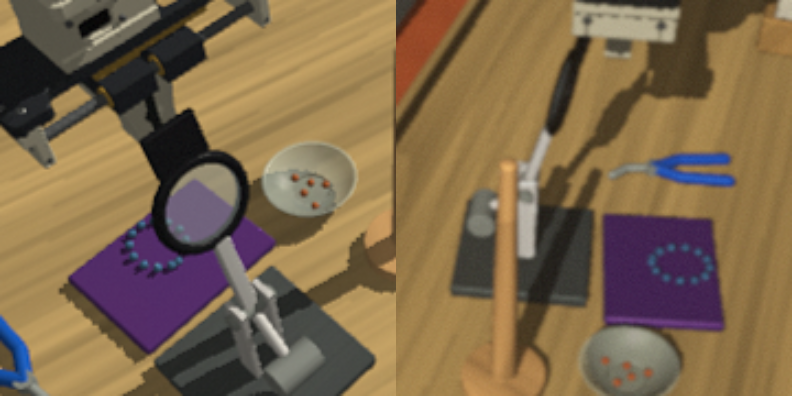

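The slope is well past balance and the arm is falling on by itself. I'll back the hand away.

Emit:
{"fn": "servo_tool", "kwargs": {"grip": [1, 1, 1, 1, 1, 1, 1, 1, 1, 1], "translation": [[0.005, 0, 0], [0.015, 0, 0], [0.03, 0, 0], [0.05, 0, 0], [0.07, 0, 0], [0.09, 0, 0], [0.11, 0, 0], [0.125, 0, 0], [0.135, 0, 0], [0.14, 0, 0]], "turn": [0, 0, 0, 0, 0, 0, 0, 0, 0, 0]}}

```text
time_s: 9.48
tcp_pos: [0.5247, -0.1655, 0.2592]
eef_rot: [-180.0, 0.1, -168.3]
contact_force: [0.2, 0.3, 0.5]
gripper_width: 0.0002
```

Emit:
{"fn": "servo_tool", "kwargs": {"grip": [1, 1, 1, 1, 1, 1, 1, 1, 1, 1], "translation": [[0, 0, 0], [0, 0, 0], [0, 0, 0], [0, 0, 0], [0, 0, 0], [0, 0, 0], [0, 0, 0], [0, 0, 0], [0, 0, 0], [0, 0, 0]], "turn": [0, 0, 0, 0, 0, 0, 0, 0, 0, 0]}}

```text
time_s: 10.32
tcp_pos: [0.5265, -0.1651, 0.2585]
eef_rot: [180.0, -0.0, -168.3]
contact_force: [0.6, 0.3, 0.6]
gripper_width: 0.0005
```

```bash
python3 look.py p10; python3 - <<'E'
from h import *
from plant import capture
for i in(0,1):
    if i==0: p=cv2.imread("pics/scene0.png");d=np.load("pics/scene0.npy")
    else:
        p,d=capture("scene"); cv2.imwrite("pics/s11.png",p)
    W=cloud(d,calibration("scene"));x,y,z=W[...,0],W[...,1],W[...,2]
    hsv=cv2.cvtColor(p,cv2.COLOR_BGR2HSV)
    pl=(p.max(2)<100)&(np.ptp(p.astype(int),2)<18)&(z>0.006)&(z<0.022)&(x>.6)&(x<.9)&(y>-.26)&(y<0)
    k,l,s,ce=cv2.connectedComponentsWithStats(pl.astype(np.uint8))
    print("plate",cv2.minAreaRect(W[l==1+np.argmax(s[1:,4])][:,:2].astype(np.float32)*1000))
    pu=(hsv[...,0]>125)&(hsv[...,0]<160)&(hsv[...,1]>80)&(z<0.03)&(z>.006)
    print("mat",cv2.minAreaRect(W[pu][:,:2].astype(np.float32)*1000))
    if i:
        m=(z>.1)&(x>.6)&(x<.85)&(y>-.2)&(y<-.05)
        q=W[m];a=(q[:,:2]-H)@e
        for lo in np.arange(.1,.3,.03):
            mm=(q[:,2]>lo)&(q[:,2]<lo+.03)
            if mm.sum()>3: print(lo.round(2),np.median(a[mm]).round(3),mm.sum())
E
```

```text
t 10.3167 a,b,z -0.2184 0.0005 0.2585 rot [ 180.     -0.   -168.32] F [0.6  0.29 0.6 ] w 0.0005
shift [-0.0264 -0.0005  0.1255]
plate ((740.4646606445312, -121.5525894165039), (140.70352172851562, 139.62030029296875), 11.625176429748535)
mat ((597.8341064453125, -141.87362670898438), (119.86361694335938, 159.00604248046875), 14.42198371887207)
plate ((739.962646484375, -121.74598693847656), (140.9562225341797, 139.34823608398438), 11.848018646240234)
mat ((597.9667358398438, -142.3979034423828), (120.69672393798828, 158.47853088378906), 14.52458381652832)
0.1 0.002 268
0.13 0.001 98
0.16 -0.002 206
0.19 -0.005 550
0.22 -0.006 560
0.25 -0.008 395
0.28 -0.01 184
```

View pics/p10.png

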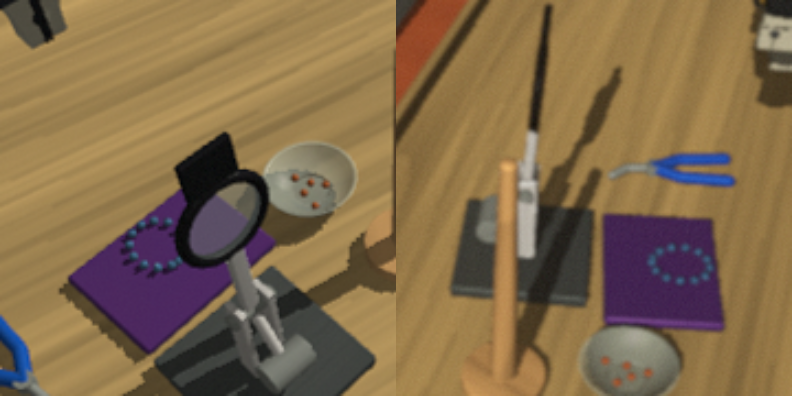

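View pics/s11.png

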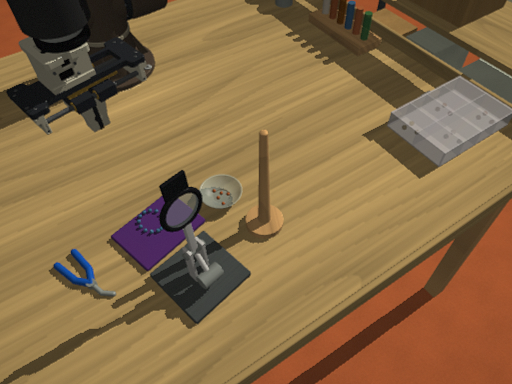

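The arm stands at about 86° (0.012 m of lean over 0.18 m), which is its upper stop. The stand and mat are unmoved, the dish, pliers and mandrel sit at the same pixels as before, and the hand is clear. I'll hand the job in.

```bash
python3 - <<'E'
from plant import order
print(order.close_job())
E
```

```text
the job is handed in; nothing more can be done
None
```

The magnifier arm is parked upright at its upper stop and the job is handed in; the hand-in gave no verdict.

**How it was pushed:** The tool can only point straight down, so the fingertips could not reach beneath the flat of the tab. I pushed with closed fingertips against what should be the lower edge of the tab's free end, following its arc up. I let go at about 70° or more of slope, past the balance point, and the arm fell on by itself. The force readings at the end of each move peaked at about 4.7 N at first contact. They then stayed near 1 N or below, about the sensor's noise.

**Last checks, before handing in:**
- **Arm:** it stands at about 86° of slope, which matches the upper stop. I took one measurement, about 1.8 s after I began backing off, so I did not confirm separately that it had stopped moving.
- **Stand and mat:** each measured within 1 mm of where it started.
- **Dish, pliers and mandrel:** they look unmoved in the pictures; I compared these by eye, not by measurement.
- **Hand:** it is about 0.2 m from the arm and touching nothing.

No check failed. The bar-slope readings were rough: about 19° while the arm was still near its 15° lower stop. The final angle comes from the depth profile instead.

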